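# Wipe the cedar chips out of the organiser's narrow slot

### The job

Four cedar chips are left in the narrow open slot beside the organiser's two drawers. Stand the wooden scraper block on end in the slot and wipe all the chips out over the front lip into the steel tray, touching the chips only with the block, never with the hand or arm. Then leave the block standing on end in the middle of the cork mat, and do not disturb the bowl, the jar or the spoon.

Things in the scene. Friction and masses are not known exactly. Their poses are not given: they have to be found in the camera images.
- organiser: Bamboo organiser, fixed, yaw varies. Origin on the shelf (z = 0) under the centre of its open slot; x runs along the slot from its mouth (towards the robot) to its back, z up. Slot: x -100 to +100, y -37 to +37 mm, floor at z = 50 mm, open above and at the mouth. Beyond it the closed two-drawer housing (y 45 to 160 mm, z to 158 mm), not used.
- slot_floor (a point): Centre of the slot's floor (organiser frame 0, 0, 50 mm), axes as the organiser. Side walls 8 mm thick rise 108 mm above the floor; at the back only a low stop, face at x = +92 mm, 30 mm high. The slot is 74 mm wide: fingers either side of the block's 64 mm width do not fit between the walls; fingers before and behind its 26 mm thickness do.
- slot_lip (a point): Middle of the front lip over which the chips drop into the tray (organiser frame -100, 0, 50 mm).
- tray: Steel catch tray, fixed, 150 (x, along the slot) x 130 (y) x 40 mm high, walls and floor 4 mm; stands on the shelf directly before the slot's lip. Origin under its centre, axes as the organiser.
- mat: Square cork mat, fixed, 120 x 120 x 4 mm thick. Origin at the centre of its underside (z = 0).
- scraper: Wooden scraper block, loose, plain brick 110 (its x) x 64 (its y) x 26 mm (its z), with a black rubber strip at each short end, both ends alike; about 0.13 kg. Origin at its centre. It starts lying flat on the shelf (its z vertical).
- chip0: Cedar chip, loose, flat stick 60 (its x) x 20 (its y) x 10 mm thick (its z), about 10 g. Origin at its centre. Starts lying flat on the slot's floor, roughly crosswise, in the front two thirds of the slot; the last 45 mm before the back stop are free.
- chip1: Cedar chip, loose, flat stick 60 (its x) x 20 (its y) x 10 mm thick (its z), about 10 g. Origin at its centre. Starts lying flat on the slot's floor, roughly crosswise, in the front two thirds of the slot; the last 45 mm before the back stop are free.
- chip2: Cedar chip, loose, flat stick 60 (its x) x 20 (its y) x 10 mm thick (its z), about 10 g. Origin at its centre. Starts lying flat on the slot's floor, roughly crosswise, in the front two thirds of the slot; the last 45 mm before the back stop are free.
- chip3: Cedar chip, loose, flat stick 60 (its x) x 20 (its y) x 10 mm thick (its z), about 10 g. Origin at its centre. Starts lying flat on the slot's floor, roughly crosswise, in the front two thirds of the slot; the last 45 mm before the back stop are free.
- bowl: Matte black ceramic bowl, loose bystander, 120 mm wide, 60 mm high. Origin under its centre.
- jar: Empty plastic screw-top jar, loose bystander, 70 mm wide, 95 mm high. Origin under its centre.
- spoon: Stainless serving spoon, loose bystander lying on the shelf along its x axis, about 200 mm long. Origin under its middle.

How it is judged:
On the way, in this order (a step that is already met when the one before it is completed fails the run):
1. the scraper block stands on end in the slot, close to its floor (angle between the x axis of scraper and the z axis of organiser, either way round below 0.2 rad and x of scraper in the frame of slot_floor between -0.1 and 0.1 m and y of scraper in the frame of slot_floor between -0.02 and 0.02 m and z of scraper in the frame of slot_floor below 0.064 m), for 0.1 s.
2. all four chips lie in the tray (x of chip0 in the frame of tray between -0.073 and 0.073 m and y of chip0 in the frame of tray between -0.063 and 0.063 m and z of each of chip0, chip1, chip2, chip3 in the frame of tray below 0.045 m and x of chip1 in the frame of tray between -0.073 and 0.073 m and y of chip1 in the frame of tray between -0.063 and 0.063 m and x of chip2 in the frame of tray between -0.073 and 0.073 m and y of chip2 in the frame of tray between -0.063 and 0.063 m and x of chip3 in the frame of tray between -0.073 and 0.073 m and y of chip3 in the frame of tray between -0.063 and 0.063 m), for 0.2 s.
At the end, for the whole second after the job is handed in: The centres of all four chips are within the tray's walls and less than 45 mm above the shelf, and at rest; the scraper block stands on end (within 0.1 rad) on the cork mat, its centre within 35 mm of the mat's, released and at rest (all of step 2 and angle between the x axis of scraper and the z axis of mat, either way round below 0.1 rad and horizontal distance between scraper and mat below 0.035 m and height (world z) of scraper between 0.054 and 0.066 m and linear speed of scraper below 0.02 m/s and linear speed of each of chip0, chip1, chip2, chip3 below 0.03 m/s); the robot touches nothing.
It fails at once if the hand or arm touches a chip (contact force between any of the fingers, the arm and chip0 above 0.3 N or contact force between any of the fingers, the arm and chip1 above 0.3 N or contact force between any of the fingers, the arm and chip2 above 0.3 N or contact force between any of the fingers, the arm and chip3 above 0.3 N).
It fails at once if the bowl, jar or spoon is moved by more than 25 mm (distance of any of bowl, jar, spoon from where it was at the start of the episode above 0.025 m).
It also fails if it takes over 64 s, if anything falls off the work surface, if the arm or the gripper's body presses on something with over 40 N, if the wrist force passes 120 N, or if a joint passes its speed limit or range.

### The arm

A 6-joint arm with a two-finger parallel gripper is mounted at the origin on the work surface. World frame = base frame: x ahead of the robot, y to its left, z up, the work surface at z = 0. Lengths are in m, angles in rad, forces in N, time in s.
With the tool pointing down it reaches from about 0.3 to 0.95 m from the base axis. Payload 3.1 kg.
Tool frame: the origin (TCP) lies at the very end of the fingers, on their centre line; the grasp point (between the pads) lies 19 mm behind it; z points along the fingers, y is the line along which they close (so a half turn about z gives the same grasp; the last joint's range is limited). The gripper opens to 85 mm and grips with 20 to 120 N. Pads are 22 mm wide; open, the fingers measure 114 mm over their backs; the gripper's body (76 mm by 85 mm) begins 54 mm behind the grasp point. The pads swing forward as they close: fully open they stand 13 mm farther back than shut.
Start: joints at [-1.218, 0.308, 1.634, -0, 1.2, -0.07], TCP at [0.256, -0.57, 0.231] pointing down, gripper open.
Joint ranges: [-3.06, 3.06], [-0.79, 1.96], [0.05, 2.63], [-1.19, 4.34], [0.05, 2.64], [-2.94, 2.94]. Speed limits (rad/s): [2.79, 2.79, 3.14, 3.14, 3.14, 3.14].

### API

Orientations are given as a unit quaternion [x, y, z, w].
In Python, from plant import manip, imaging, spot_in, masks_of gives the robot as it stands.
- The arm moves only by the shell command python3 -m creep 'ROWS' [FORCE]. ROWS is JSON, a list that holds one entry, the list of rows, each a list of 7 numbers: the opening, from 0 (shut) to 1 (fully open), then the shift along the tool's x, y, z in m, then the turn, a rotation vector about the tool's x, y, z in degrees. In form: [[[claw, x, y, z, rx, ry, rz], ...]]. A call has 1 to 20 rows; each row shifts and turns the commanded pose from where the row before left it, along the tool's axes as they then stand; what a row does not reach is not made up. A row lasts 1/10 s, in which the tool goes at most 50 mm and 8.59 degrees, less where a joint would pass 70% of its speed; a pose out of reach is approached as far as the arm can. A call with a gripper value outside its range is refused whole. The fingers move at their own pace and stop on an object; FORCE is the grip in N (left out, the last holds). Time passes only in rows, so rows that do not move let the fingers close. It gives the time, the measured TCP pose, the force, the opening and the grip force at its end, in the units of the state.
- manip.state(): the state, without advancing time (a new reading comes with each control period).
- imaging.camera(name): name is "scene" or "side" or "wrist"; returns the picture (420x560x3 uint8, red, green, blue); there is no depth.
- imaging.camera_info(name): a dict with "camera_matrix" (3x3 intrinsics, pixels), "rvec" (rotation vector, rad) and "tvec" (3), from world to camera coordinates, as OpenCV has them. Camera axes: x right, y down, z forward; pixel columns grow to the right and rows downward; lengths in m; the calibration is good to about 2 mm. A picture is of the moment at which its call begins: read the wrist's pose just before it. camera_info takes no time and is no camera call; for the wrist camera it gives the pose at the moment of the call.
- manip.close_job(): hands the job in; it is judged then, once.
Trained networks look in the newest picture that a camera, given by its name, has taken for a name from the list of things; names that differ only in an ending like _2 or _b are one class to them, and where a whole thing is asked for, a point or a joint stands for the part that bears it (a point fixed in the world has none). Each returns a list of dicts, best first, with "score" (0 to 1); they miss things now and then, are a little off and sometimes report something else, mostly with a low value. They report only what shows in the picture. A call takes as long as a camera call.
- spot_in(camera, label): "xyz" ([x, y, z] in m, in world coordinates, good to about 4 mm: the middle of the surface that is visible of it).
- masks_of(camera, label): "region" (420x560 bool, what is visible of it).
The state is a dict: "t": time; "qpos": joint angles; "dq": joint speeds; "effort": joint torques, N m; "tool_pos": TCP position; "orientation": TCP orientation; "wrist_force": force on the tool from outside, world axes, zero at the start; "ft_torque": the same for the moment, N m; "finger_gap": opening from 0.0 (shut) to 1.0 (fully open); "grasp_force": force on a finger pad.
Only numpy, scipy, OpenCV 4.12 (cv2) and the standard library are available. Lean on these libraries where they do the work, as an engineer would, in place of code of your own. Each camera call takes 0.05 s, during which the arm holds its last target. There are 200 camera calls.

## Working session

There is one attempt and no reset: what is moved stays moved. The work goes in short steps, Python scripts to look and compute and a shell command to move; the robot and the scene stay as the last step left them, time stands still between calls to the robot, and variables do not carry over. Pictures are saved under pics/ and viewed, at most 10 in all, crops included, and the job is handed in when it is done.

```bash
ls; mkdir -p pics
python3 - <<'E'
from plant import manip, imaging, spot_in, masks_of
import cv2,numpy as np
ims=[]
for c in ("scene","side"):
    im=imaging.camera(c); ims.append(im)
    cv2.imwrite(f"pics/{c}0.png",im[:,:,::-1])
    for l in ["scraper","tray","mat","organiser","bowl","jar","spoon","chip0"]:
        print(c,l,[(np.round(d["xyz"],3).tolist(),round(d["score"],2)) for d in spot_in(c,l)][:5])
print(manip.state())
for c in ("scene","side","wrist"): print(imaging.camera_info(c))
E
```

```text
pics
scene scraper [([0.535, -0.324, 0.023], 0.85)]
scene tray [([0.334, 0.097, 0.004], 0.91)]
scene mat [([0.516, -0.109, 0.002], 0.64)]
scene organiser [([0.624, 0.24, 0.126], 0.64)]
scene bowl [([0.705, -0.23, 0.035], 0.8), ([0.333, 0.095, 0.004], 0.55)]
scene jar [([0.706, -0.018, 0.064], 0.9)]
scene spoon [([0.303, -0.267, 0.013], 0.64)]
scene chip0 [([0.521, 0.146, 0.057], 0.92), ([0.489, 0.135, 0.058], 0.67), ([0.582, 0.155, 0.059], 0.65), ([0.549, 0.154, 0.06], 0.61), ([0.618, 0.239, 0.131], 0.2)]
side scraper [([0.521, -0.321, 0.026], 0.85)]
side tray [([0.383, 0.106, -0.001], 0.86)]
side mat [([0.506, -0.103, -0.001], 0.7), ([0.523, -0.322, 0.025], 0.19)]
side organiser [([0.53, 0.262, 0.149], 0.7), ([0.519, -0.322, 0.027], 0.39)]
side bowl [([0.722, -0.233, 0.038], 0.86)]
side jar [([0.676, -0.012, 0.072], 0.85)]
side spoon [([0.675, -0.01, 0.072], 0.65), ([0.288, -0.286, 0.012], 0.61)]
side chip0 []
{'t': 0.9, 'qpos': array([-1.21772630e+00,  3.08059255e-01,  1.63378593e+00,  1.22838767e-06,
        1.19968561e+00, -6.97039505e-02]), 'dq': array([-0.00086495,  0.00099808,
[... 664 characters left out ...]
   ,   1.        ]]), 'rvec': array([ 1.24946392,  2.10923401, -1.10545154]), 'tvec': array([ 0.28500158, -0.1879031 ,  1.28153249])}
{'camera_matrix': array([[452.24406158,   0.        , 285.6354173 ],
       [  0.        , 452.24406158, 209.22668224],
       [  0.        ,   0.        ,   1.        ]]), 'rvec': array([ 0.40938864, -2.78857624,  1.11000149]), 'tvec': array([0.46950699, 0.18558104, 0.92330247])}
{'camera_matrix': array([[373.54779588,   0.        , 282.10793414],
       [  0.        , 373.54779588, 213.14466217],
       [  0.        ,   0.        ,   1.        ]]), 'rvec': array([-2.44022672,  1.57753579,  0.21642657]), 'tvec': array([-0.62538384, -0.03510645,  0.37912967])}
```

View pics/scene0.png

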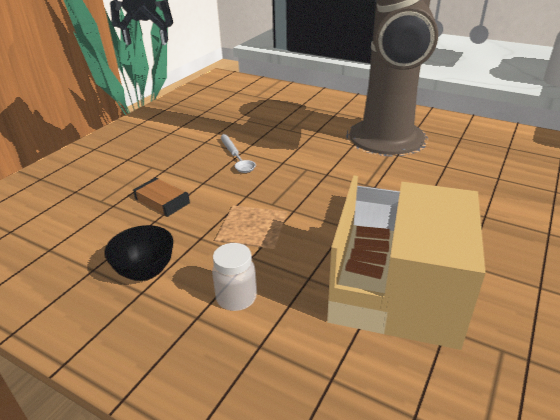

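View pics/side0.png

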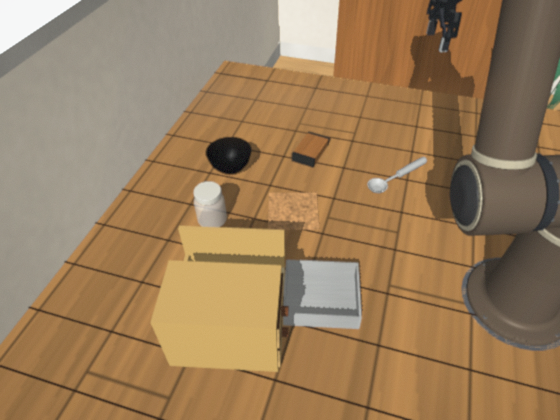

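The scene image shows four chips in the slot (about x 372, y 232–268), the block lying at (162,197) and the mat at (252,226). The side view shows the tray at (322,293). I'll fit box silhouettes to the masks to get the poses.

```bash
cat > h.py <<'E'
from plant import manip, imaging, spot_in, masks_of
import cv2,numpy as np
from scipy.optimize import minimize
from scipy.spatial.transform import Rotation as R
def proj(info,P):
    return cv2.projectPoints(np.asarray(P,float).reshape(-1,3),info["rvec"],info["tvec"],info["camera_matrix"],None)[0][:,0]
def box(x0,x1,y0,y1,z0,z1):
    return np.array([[x,y,z] for x in(x0,x1) for y in(y0,y1) for z in(z0,z1)])
SHAPES=dict(
 scraper=[box(-.055,.055,-.032,.032,0,.026)],
 mat=[box(-.06,.06,-.06,.06,0,.004)],
 tray=[box(-.075,.075,-.065,.065,0,.04)],
 organiser=[box(-.1,.1,.037,.16,0,.158),box(-.1,.1,-.045,-.037,0,.158),box(-.1,.1,-.045,.045,0,.05),box(.092,.1,-.045,.045,0,.08)])
S=4
def render(info,shape,p):
    m=np.zeros((420,560),np.uint8)
    T=R.from_euler('z',p[2]).as_matrix()
    for b in SHAPES[shape]:
        q=proj(info,b@T.T+[p[0],p[1],0])
        h=cv2.convexHull((q*16).astype(np.int32))
        cv2.fillConvexPoly(m,h,255,cv2.LINE_AA,4)
    return m/255.
def fit(shape,obs,p0):
    "obs: list of (info, mask)"
    def cost(p):
        c=0
        for i,m in obs:
            r=render(i,shape,p); c+=np.abs(r-m).sum()/max(m.sum(),1)
        return c
    best=None
    for dy in (0,.4,-.4,.9,-.9,1.5):
        s=np.array([p0,p0+np.array([.02,0,0]),p0+np.array([0,.02,0]),p0+np.array([0,0,.25])]); s[:,2]+=dy
        r=minimize(cost,s[0],method='Nelder-Mead',options=dict(initial_simplex=s,xatol=1e-4,fatol=1e-4))
        if best is None or r.fun<best.fun: best=r
    return best.x,best.fun/len(obs)
def best_mask(c,l):
    r=masks_of(c,l); return r[0]["region"].astype(float) if r else None
E
python3 - <<'E'
from h import *
M={}
I={c:imaging.camera_info(c) for c in("scene","side")}
for l,p0,cs in [("scraper",[.528,-.322,0],("scene","side")),("mat",[.512,-.106,0],("scene","side")),("tray",[.36,.1,.23],("side",)),("organiser",[.54,.147,.23],("scene","side"))]:
    if l in("scraper","mat","tray"): pass
    obs=[(c,best_mask(c,l)) for c in cs]
    obs=[(I[c],m) for c,m in obs if m is not None]
    sets=[obs] if len(obs)<2 else [obs,obs[:1],obs[1:]]
    for o in sets:
        x,f=fit(l,o,np.array(p0)); print(l,np.round(x,4),np.round(np.degrees(x[2]),1),round(f,3))
cen=[]
for r in masks_of("scene","chip0")[:4]:
    print(r["score"],r["region"].sum(),np.argwhere(r["region"]).mean(0)[::-1])
E
```

```text
scraper [ 0.5223 -0.3385  1.4217] 81.5 0.076
scraper [ 0.5222 -0.3389 -1.7621] -101.0 0.074
scraper [ 0.5221 -0.3373 -1.7115] -98.1 0.069
mat [ 0.506  -0.1107  0.3188] 18.3 0.065
mat [ 0.5067 -0.1102 -1.2587] -72.1 0.059
mat [ 0.5064 -0.1117  0.3198] 18.3 0.068
tray [0.3831 0.1096 0.2522] 14.4 0.063
organiser [0.5548 0.1508 0.2379] 13.6 0.074
organiser [0.5566 0.1517 0.2316] 13.3 0.109
organiser [0.5546 0.1502 0.2456] 14.1 0.03
0.73 375 [372.50133333 232.06133333]
0.69 361 [363.23545706 268.74792244]
0.68 372 [370.83333333 244.48924731]
0.67 426 [367.92253521 256.42253521]
```

```bash
python3 -m creep '[[[1,0,0,0,0,0,-8],[1,0,0,0,0,0,-8],[1,0,0,0,0,0,-8],[1,0,0,0,0,0,-8],[1,0,0,0,0,0,-8],[1,0,0,0,0,0,-8],[1,0,0,0,0,0,-8],[1,0.03,0.022,0.005,0,0,0],[1,0.03,0.022,0.005,0,0,0],[1,0.03,0.022,0.005,0,0,0],[1,0.03,0.022,0.005,0,0,0],[1,0.03,0.022,0.005,0,0,0],[1,0.03,0.022,0.005,0,0,0],[1,0.03,0.022,0.005,0,0,0],[1,0.03,0.022,0.005,0,0,0],[1,0.03,0.022,0.005,0,0,0],[1,0.034,0.024,0.005,0,0,0],[1,0,0,0,0,0,0]]]' 60
python3 - <<'E'
from h import *
s=manip.state(); info=imaging.camera_info("wrist"); im=imaging.camera("wrist"); cv2.imwrite("pics/w1.png",im[:,:,::-1])
m=best_mask("wrist","scraper")
print(s["tool_pos"],s["qpos"],R.from_quat(s["orientation"]).as_matrix())
if m is not None:
    print(m.sum(),fit("scraper",[(info,m)],np.array([.522,-.338,1.4])))
E
```

```text
t: 3.1
tool_pos: [0.5296, -0.3041, 0.1806]
orientation: [0.763, 0.646, 0.001, -0.001]
wrist_force: [-0.3, -0.3, -0.6]
finger_gap: 1.0
grasp_force: 0.0
[ 0.52956151 -0.30411071  0.18057263] [-0.59373341  0.33201988  1.71107266  0.00248941  1.09909052 -0.42909627] [[ 1.65009985e-01  9.86291610e-01  7.52307292e-04]
 [ 9.86289302e-01 -1.65011252e-01  2.16764325e-03]
 [ 2.26206752e-03  3.84309855e-04 -9.99997368e-01]]
9918.0 (array([ 0.52467303, -0.33839892,  1.40542003]), np.float64(0.021385557651170978))
```

View pics/w1.png

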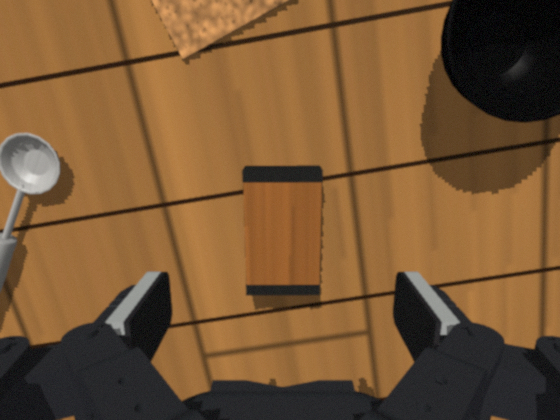

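The wrist view shows the block centred at (283,230), square to the fingers. It fits well: (0.525, -0.338), yaw 80.5°. Next I descend over its left end.

```bash
python3 -m creep '[[[1,-0.005,0,0.02,0,0,0],[1,0,0,0.025,0,0,0],[1,0,0,0.025,0,0,0],[1,0,0,0.025,0,0,0],[1,0,0,0.025,0,0,0],[1,0,0,0.02,0,0,0],[1,0,0,0.02,0,0,0],[1,0,0,0.01,0,0,0],[1,0,0,0.004,0,0,0],[1,0,0,0.003,0,0,0],[1,0,0,0,0,0,0]]]' 60
python3 -m creep '[[[1,0,0,0.002,0,0,0],[1,0,0,0.002,0,0,0],[0,0,0,0,0,0,0],[0,0,0,0,0,0,0],[0,0,0,0,0,0,0],[0,0,0,0,0,0,0],[0,0,0,0,0,0,0],[0,0,0,0,0,0,0],[0,0,0,0,0,0,0]]]' 60
```

```text
t: 4.3
tool_pos: [0.5263, -0.3136, 0.0049]
orientation: [0.765, 0.644, 0.0, 0.001]
wrist_force: [0.1, -0.5, 0.5]
finger_gap: 0.998
grasp_force: 0.0
t: 5.2
tool_pos: [0.5267, -0.3134, 0.001]
orientation: [0.765, 0.644, 0.0, 0.001]
wrist_force: [0.3, 0.1, 4.8]
finger_gap: 0.733
grasp_force: 68.1
```

```bash
python3 -m creep '[[[0,0,0,-0.02,0,0,0],[0,0,0,-0.03,0,0,0],[0,0,0,-0.03,0,0,0],[0,0,0,-0.03,0,0,0],[0,0,0,-0.03,0,0,0],[0,0,0,-0.03,0,0,0],[0,0.02,-0.006,-0.02,0,0,0],[0,0.03,-0.008,-0.01,0,0,0],[0,0.03,-0.008,0,0,0,0],[0,0.03,-0.008,0,0,0,0],[0,0.03,-0.008,0,0,0,0],[0,0.03,-0.008,0,0,0,0],[0,0.03,-0.008,0,0,0,0],[0,0.009,0,0,0,0,0],[0,0,0,0,0,8,0],[0,0,0,0,0,8,0],[0,0,0,0,0,8,0],[0,0,0,0,0,0,0]]]' 60
python3 -c "
from plant import manip
s=manip.state();print(s['qpos'].round(3))"
```

```text
t: 7.0
tool_pos: [0.5068, -0.101, 0.1979]
orientation: [0.75, 0.628, 0.158, -0.135]
wrist_force: [0.0, 0.2, -1.4]
finger_gap: 0.736
grasp_force: 67.3
[-0.521  0.207  1.895  0.418  1.223 -0.525]
```

```bash
python3 -m creep '[[[0,0,0,0,0,8,0],[0,0,0,0,0,8,0],[0,0,0,0,0,8,0],[0,0,0,0,0,8,0],[0,0,0,0,0,8,0],[0,0,0,0,0,8,0],[0,0,0,0,0,8,0],[0,0,0,0,0,8,0],[0,0,0,0,0,2,0],[0,0,0,0,0,0,0],[0,0,0,0,0,0,0]]]' 60
python3 - <<'E'
from h import *
s=manip.state();print(s['qpos'].round(3),s['tool_pos'],R.from_quat(s["orientation"]).as_matrix().round(3))
im=imaging.camera("scene"); cv2.imwrite("pics/s2.png",im[:,:,::-1])
E
```

```text
t: 8.1
tool_pos: [0.5086, -0.0976, 0.2006]
orientation: [0.541, 0.457, 0.54, -0.455]
wrist_force: [-0.9, -0.3, -0.4]
finger_gap: 0.732
grasp_force: 67.4
[-0.805  0.786  1.748  1.025  1.914 -1.062] [ 0.50858536 -0.09764641  0.20063383] [[-0.     0.986  0.168]
 [ 0.003 -0.168  0.986]
 [ 1.     0.001 -0.003]]
```

View pics/s2.png

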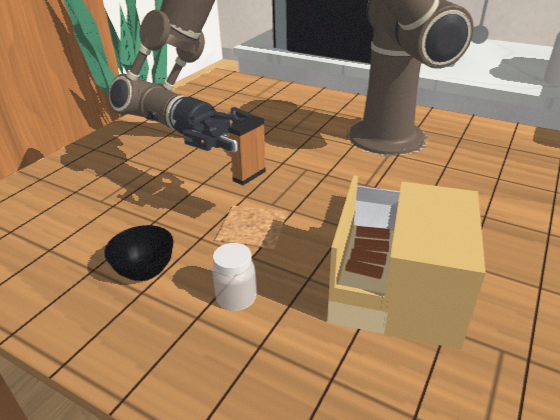

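The block is upright in the gripper above the mat (248,150 over 250,226). I'll lower it now.

```bash
python3 -m creep '[[[0,-0.02,0,0,0,0,0],[0,-0.025,0,0,0,0,0],[0,-0.025,0,0,0,0,0],[0,-0.02,0,0,0,0,0],[0,-0.015,0,0,0,0,0],[0,-0.006,0,0,0,0,0],[0,0,0,0,0,0,0]]]' 60
python3 -m creep '[[[0,-0.002,0,0,0,0,0],[0,-0.001,0,0,0,0,0],[0,-0.001,0,0,0,0,0]]]'
python3 -m creep '[[[0,-0.001,0,0,0,0,0],[0,-0.001,0,0,0,0,0],[0,0,0,0,0,0,0]]]'
```

```text
t: 8.85
tool_pos: [0.5084, -0.098, 0.0896]
orientation: [0.541, 0.456, 0.541, -0.455]
wrist_force: [1.3, -0.8, -1.6]
finger_gap: 0.739
grasp_force: 67.4
t: 9.15
tool_pos: [0.5085, -0.0981, 0.0858]
orientation: [0.541, 0.456, 0.541, -0.455]
wrist_force: [0.8, -0.5, -1.0]
finger_gap: 0.736
grasp_force: 67.4
t: 9.45
tool_pos: [0.5083, -0.0981, 0.0841]
orientation: [0.54, 0.455, 0.541, -0.456]
wrist_force: [0.4, -1.6, 1.8]
finger_gap: 0.733
grasp_force: 67.5
```

```bash
python3 -m creep '[[[0.85,0,0,0,0,0,0],[1,0,0,0,0,0,0],[1,0,0,0,0,0,0],[1,0,0,0,0,0,0],[1,0,0,-0.015,0,0,0],[1,0,0,-0.03,0,0,0],[1,0,0,-0.03,0,0,0],[1,0,0,-0.03,0,0,0]]]' 60
python3 - <<'E'
from h import *
im=imaging.camera("scene"); cv2.imwrite("pics/s3.png",im[:,:,::-1])
SHAPES["scraper"]=[box(-.013,.013,-.032,.032,.004,.114)]
obs=[]
for c in("scene","side"):
    if c=="side": imaging.camera(c)
    m=best_mask(c,"scraper")
    if m is not None:
        o=(imaging.camera_info(c),m); obs.append(o); print(c,fit("scraper",[o],np.array([.5065,-.11,1.4])))
print(fit("scraper",obs,np.array([.5065,-.11,1.4])))
E
```

```text
t: 10.25
tool_pos: [0.49, -0.2033, 0.0833]
orientation: [0.541, 0.456, 0.541, -0.455]
wrist_force: [0.1, 0.8, 0.0]
finger_gap: 0.998
grasp_force: 0.0
scene (array([ 0.50679721, -0.10927923,  1.4633511 ]), np.float64(0.04704056244150745))
side (array([ 0.50512054, -0.11007823,  1.3605783 ]), np.float64(0.05298591505839157))
(array([ 0.50537993, -0.11005835,  1.43919536]), np.float64(0.05495742740207343))
```

View pics/s3.png

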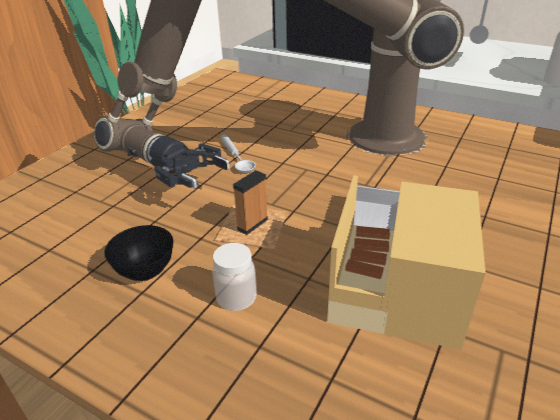

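The block stands on the mat (250,203), with the hand clear behind it. I'll raise the hand, turn it tool-down and yaw 90° to regrasp across the thickness.

```bash
python3 -m creep '[[[1,0.03,0,-0.01,0,0,0],[1,0.04,0,0,0,0,0],[1,0.04,0,0,0,0,0],[1,0.04,0,0,0,0,0],[1,0.02,0,0,0,0,0],[1,0,0,0,0,-8,0],[1,0,0,0,0,-8,0],[1,0,0,0,0,-8,0],[1,0,0,0,0,-8,0],[1,0,0,0,0,-8,0],[1,0,0,0,0,-8,0],[1,0,0,0,0,-8,0],[1,0,0,0,0,-8,0],[1,0,0,0,0,-8,0],[1,0,0,0,0,-8,0],[1,0,0,0,0,-8,0],[1,0,0,0,0,-2,0]]]'
python3 -m creep '[[[1,0,0,0,0,0,-8],[1,0,0,0,0,0,-8],[1,0,0,0,0,0,-8],[1,0,0,0,0,0,-8],[1,0,0,0,0,0,-8],[1,0,0,0,0,0,-8],[1,0,0,0,0,0,-8],[1,0,0,0,0,0,-8],[1,0,0,0,0,0,-8],[1,0,0,0,0,0,-8],[1,0,0,0,0,0,-8],[1,0,0,0,0,0,-2],[1,0,0,0,0,0,0]]]'
cat > d.py <<'E'
"delta in tool axes to world target x y z; plus tool axes"
import sys
from h import *
s=manip.state(); T=R.from_quat(s["orientation"]).as_matrix()
print("q",s["qpos"].round(2),"p",s["tool_pos"].round(4)); print(T.round(3))
print("delta tool",(T.T@(np.array([float(a) for a in sys.argv[1:4]])-s["tool_pos"])).round(4))
E
python3 d.py 0.5055 -0.110 0.2
```

```text
t: 12.15
tool_pos: [0.4884, -0.2079, 0.2535]
orientation: [0.763, 0.646, -0.001, 0.001]
wrist_force: [0.8, -0.6, -0.2]
finger_gap: 1.004
grasp_force: 0.0
t: 13.45
tool_pos: [0.4877, -0.2099, 0.2523]
orientation: [0.085, 0.996, 0.001, -0.001]
wrist_force: [-0.4, 0.8, -0.6]
finger_gap: 0.999
grasp_force: 0.0
q [-0.49  0.11  1.83  0.    1.2  -1.89] p [ 0.4877 -0.2099  0.2523]
[[-0.986  0.169 -0.002]
 [ 0.169  0.986  0.001]
 [ 0.002  0.001 -1.   ]]
delta tool [-0.0008  0.1014  0.0524]
```

```bash
python3 -m creep '[[[1,0,0.03,0,0,0,0],[1,0,0.035,0,0,0,0],[1,-0.001,0.036,0,0,0,0],[1,0,0,0,0,0,0]]]'
python3 - <<'E'
from h import *
SHAPES["scraper"]=[box(-.013,.013,-.032,.032,.004,.114)]
info=imaging.camera_info("wrist"); im=imaging.camera("wrist"); cv2.imwrite("pics/w4.png",im[:,:,::-1])
m=best_mask("wrist","scraper")
print(None if m is None else (m.sum(),fit("scraper",[(info,m)],np.array([.5055,-.11,1.4]))))
for l in ("mat",):
    m=best_mask("wrist",l); print(l,None if m is None else m.sum())
E
python3 d.py 0.5055 -0.110 0.1
```

```text
t: 13.85
tool_pos: [0.5064, -0.1077, 0.2527]
orientation: [0.083, 0.997, 0.001, -0.001]
wrist_force: [-0.9, 0.0, 0.3]
finger_gap: 1.003
grasp_force: 0.0
(np.float64(3148.0), (array([ 0.5086124 , -0.11011486,  1.40474915]), np.float64(0.044779131474699155)))
mat 197.0
q [-0.3   0.08  1.86 -0.    1.2  -1.7 ] p [ 0.5064 -0.1116  0.253 ]
[[-0.986  0.169 -0.001]
 [ 0.169  0.986 -0.   ]
 [ 0.001 -0.    -1.   ]]
delta tool [0.001  0.0015 0.153 ]
```

View pics/w4.png

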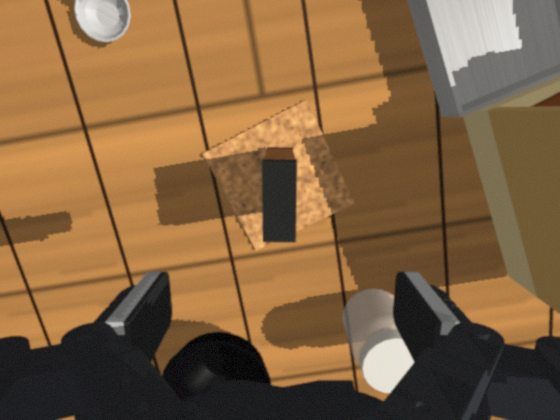

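The wrist view shows the block's top at (280,200) on the mat, square between the fingers. I descend and grip across the thickness.

```bash
python3 -m creep '[[[1,0,0.002,0.02,0,0,0],[1,0,0,0.03,0,0,0],[1,0,0,0.03,0,0,0],[1,0,0,0.03,0,0,0],[1,0,0,0.03,0,0,0],[1,0,0,0.025,0,0,0],[1,0,0,0.017,0,0,0],[0.6,0,0,0,0,0,0],[0.4,0,0,0,0,0,0],[0,0,0,0,0,0,0],[0,0,0,0,0,0,0],[0,0,0,0,0,0,0],[0,0,0,0,0,0,0],[0,0,0,0,0,0,0],[0,0,0,0,0,0,0]]]' 80
python3 d.py 0.6 0.16 0.25
```

```text
t: 15.5
tool_pos: [0.5088, -0.1104, 0.0729]
orientation: [0.085, 0.996, -0.0, 0.002]
wrist_force: [-0.1, -0.7, 6.5]
finger_gap: 0.294
grasp_force: 79.1
q [-0.3   0.32  1.99 -0.    0.83 -1.7 ] p [ 0.5088 -0.1104  0.0729]
[[-0.985  0.17   0.003]
 [ 0.17   0.985 -0.001]
 [-0.003 -0.001 -1.   ]]
delta tool [-0.0446  0.2818 -0.1772]
```

```bash
python3 -m creep '[[[0,0,0,-0.01,0,0,0],[0,0,0,-0.03,0,0,0],[0,0,0,-0.035,0,0,0],[0,0,0,-0.035,0,0,0],[0,0,0,-0.035,0,0,0],[0,0,0,-0.035,0,0,0],[0,0,0,-0.03,0,0,0],[0,0,0,-0.02,0,0,0],[0,0,0,0,0,0,8],[0,0,0,0,0,0,8],[0,0,0,0,0,0,8],[0,0,0,0,0,0,8],[0,0,0,0,0,0,8],[0,0,0,0,0,0,8],[0,0,0,0,0,0,8],[0,0,0,0,0,0,8],[0,0,0,0,0,0,2],[0,0,0,0,0,0,0]]]'
python3 d.py 0.565 0.06 0.30
```

```text
t: 17.3
tool_pos: [0.5063, -0.1095, 0.3007]
orientation: [0.614, 0.789, -0.0, -0.001]
wrist_force: [0.1, -0.7, -1.6]
finger_gap: 0.296
grasp_force: 78.6
q [-0.3   0.04  1.8   0.    1.3  -0.55] p [ 0.5063 -0.1095  0.3007]
[[-0.246  0.969 -0.002]
 [ 0.969  0.246  0.001]
 [ 0.001 -0.002 -1.   ]]
delta tool [0.1498 0.0986 0.0007]
```

```bash
python3 -m creep '[[[0,0.02,0.014,0,0,0,0],[0,0.025,0.016,0,0,0,0],[0,0.03,0.02,0,0,0,0],[0,0.03,0.02,0,0,0,0],[0,0.025,0.016,0,0,0,0],[0,0.02,0.013,0,0,0,0],[0,0,0,0,0,0,0],[0,0,0,0,0,0,0]]]'
cat > org.py <<'E'
import sys
from h import *
info=imaging.camera_info("wrist"); im=imaging.camera("wrist"); cv2.imwrite(sys.argv[1],im[:,:,::-1])
p=(.555,.151,.244)
T=R.from_euler('z',p[2]).as_matrix()
for b in [box(-.1,.1,.045,.16,.158,.158),box(-.1,.1,-.037,.037,.05,.05),box(-.1,.1,-.037,.037,.158,.158),box(-.1,.1,-.045,.045,.158,.158)]:
    q=proj(info,b[[0,2,6,4]]@T.T+[p[0],p[1],0]); print(q.round(0).tolist())
    cv2.polylines(im,[q.round().astype(np.int32)],True,(255,0,0),1)
cv2.imwrite(sys.argv[1].replace(".png","o.png"),im[:,:,::-1])
for l in("organiser","tray"):
    m=best_mask("wrist",l)
    if m is not None: np.save(f"m_{l}.npy",m); print(l,m.sum(),fit(l,[(info,m)],np.array([.555,.151,.244]) if l=="organiser" else np.array([.384,.109,.244])))
for d in spot_in("wrist","chip0"): 
    v=np.array(d["xyz"])-[p[0],p[1],.05]; print(round(d["score"],2),(T.T@v).round(3))
E
python3 org.py pics/w5.png; python3 d.py 0.6 0.16 0.3
```

```text
t: 18.1
tool_pos: [0.5657, 0.0601, 0.3008]
orientation: [0.613, 0.79, -0.001, -0.0]
wrist_force: [-0.3, -0.4, -2.2]
finger_gap: 0.297
grasp_force: 78.8
[[155.0, 5.0], [139.0, -206.0], [469.0, -204.0], [446.0, 7.0]]
[[197.0, 122.0], [192.0, 44.0], [398.0, 45.0], [392.0, 124.0]]
[[164.0, 127.0], [156.0, 18.0], [444.0, 20.0], [432.0, 129.0]]
[[165.0, 138.0], [155.0, 5.0], [446.0, 7.0], [431.0, 140.0]]
organiser 27957.0 (array([0.55793265, 0.15087063, 0.23258539]), np.float64(0.1996019096553741))
0.78 [-0.075  0.005  0.01 ]
0.73 [-0.041  0.004  0.01 ]
0.63 [-0.012  0.002  0.008]
0.57 [ 0.022 -0.002  0.011]
q [ 0.03  0.14  1.69 -0.    1.31 -0.22] p [0.5659 0.0588 0.3012]
[[-0.245  0.97  -0.   ]
 [ 0.97   0.245 -0.   ]
 [-0.    -0.    -1.   ]]
delta tool [0.0898 0.0578 0.0012]
```

View pics/w5o.png

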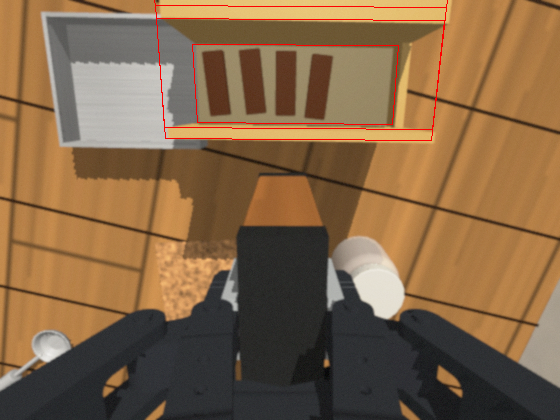

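The overlay matches the slot's walls to about a pixel, with the chips at columns 215–318 and the back floor free. Now I measure the residual offset and the block's centring in the gripper.

Run:
```python
from h import *
s=manip.state(); info=imaging.camera_info("wrist"); im=imaging.camera("wrist")
g=cv2.cvtColor(im,cv2.COLOR_RGB2GRAY).astype(float)
p=np.array(s["tool_pos"]); Rt=R.from_quat(s["orientation"]).as_matrix()
for off in(-.003,0,.003):
    q=proj(info,np.array([[.032+off,y,z] for z in(.069,-.041) for y in(-.013,.013)])@Rt.T+p); print("block off",off,q.round(1).tolist())
print("rows grad col283",[(r,round(g[r+1,270:295].mean()-g[r-1,270:295].mean())) for r in list(range(168,180))+list(range(222,234))])
print("cols grad row 235",[(c,round(g[232:245,c+1].mean()-g[232:245,c-1].mean())) for c in list(range(234,246))+list(range(320,333))])
T=R.from_euler('z',.244).as_matrix()
for name,y,z in[("outer wall",-.045,.158),("inner wall top",-.037,.158),("floor edge R",-.037,.05),("floor edge L",.037,.05),("housing edge",.037,.158),("housing y45",.045,.158)]:
    out=[]
    for x in np.linspace(-.07,.09,9):
        yy=y+np.arange(-.010,.0101,.0005)
        q=proj(info,np.stack([0*yy+x,yy,0*yy+z],1)@T.T+[.555,.151,0]).astype(np.float32)
        v=cv2.remap(cv2.GaussianBlur(g,(3,3),0).astype(np.float32),q[:,0],q[:,1],cv2.INTER_LINEAR).ravel()
        d=np.gradient(v); k=np.abs(d).argmax(); out.append((round((k-20)*.5,1),round(float(d[k]))))
    print(name,out)
```

```text
block off -0.003 [[259.1, 178.8], [304.4, 178.8], [236.5, 246.5], [326.0, 246.5]]
block off 0 [[259.0, 173.6], [304.5, 173.6], [236.2, 236.7], [326.3, 236.8]]
block off 0.003 [[259.0, 168.4], [304.6, 168.4], [235.8, 226.8], [326.6, 226.8]]
rows grad col283 [(168, 5), (169, 12), (170, 13), (171, -1), (172, -24), (173, -20), (174, 17), (175, 47), (176, 45), (177, 21), (178, 4), (179, 0), (222, 0), (223, -4), (224, -21), (225, -52), (226, -53), (227, -20), (228, -1), (229, 0), (230, 0), (231, 0), (232, 0), (233, 0)]
cols grad row 235 [(234, -10), (235, -20), (236, -30), (237, -25), (238, -8), (239, -1), (240, -2), (241, 0), (242, 0), (243, 0), (244, 0), (245, -1), (320, 1), (321, -1), (322, -1), (323, 0), (324, 0), (325, 2), (326, 7), (327, 16), (328, 25), (329, 20), (330, 7), (331, 0), (332, 0)]
outer wall [(np.float64(-0.5), 21), (np.float64(-0.5), 21), (np.float64(-1.0), 22), (np.float64(-1.0), 22), (np.float64(-1.5), 27), (np.float64(-1.5), 24), (np.float64(-1.5), 23), (np.float64(9.5), -18), (np.float64(-2.0), 9)]
inner wall top [(np.float64(-8.5), 21), (np.float64(-8.5), 21), (np.
[... 388 characters left out ...]
(-3.5), -8)]
floor edge L [(np.float64(0.0), -9), (np.float64(-4.5), 13), (np.float64(0.0), -9), (np.float64(-5.0), 13), (np.float64(-1.0), -9), (np.float64(-9.0), 14), (np.float64(-1.5), -9), (np.float64(-1.5), -9), (np.float64(-1.5), -8)]
housing edge [(np.float64(0.0), 24), (np.float64(-0.5), 26), (np.float64(-0.5), 26), (np.float64(-1.0), 27), (np.float64(-1.0), 26), (np.float64(-1.5), 27), (np.float64(-1.5), 25), (np.float64(-1.5), 25), (np.float64(-2.0), 25)]
housing y45 [(np.float64(2.5), -94), (np.float64(3.0), -95), (np.float64(3.0), -99), (np.float64(3.0), -99), (np.float64(3.0), -100), (np.float64(3.0), -100), (np.float64(3.0), -99), (np.float64(3.0), -97), (np.float64(3.0), -93)]
```

```bash
python3 -m creep '[[[0,0,0,0,0,0,0.9],[0,0,0,0,0,0,0]]]'; python3 d.py 0.6257 0.1652 0.30
```

```text
t: 18.55
tool_pos: [0.5662, 0.0593, 0.3014]
orientation: [0.621, 0.784, 0.0, 0.0]
wrist_force: [-0.3, -0.6, -1.6]
finger_gap: 0.297
grasp_force: 78.8
q [ 0.03  0.14  1.69 -0.    1.31 -0.2 ] p [0.5662 0.0593 0.3014]
[[-0.229  0.973  0.   ]
 [ 0.973  0.229 -0.   ]
 [-0.     0.    -1.   ]]
delta tool [0.0895 0.0822 0.0014]
```

```bash
python3 -m creep '[[[0,0.015,0.014,0,0,0,0],[0,0.02,0.018,0,0,0,0],[0,0.02,0.018,0,0,0,0],[0,0.02,0.018,0,0,0,0],[0,0.0145,0.014,0,0,0,0],[0,0,0,0,0,0,0]]]'; python3 -m creep '[[[0,0,0,0,0,0,0],[0,0,0,0,0,0,0]]]'; python3 -m creep '[[[0,0,0,0,0,0,0]]]'; python3 d.py 0.6257 0.1652 0.119
python3 - <<'E'
from h import *
im=imaging.camera("scene"); cv2.imwrite("pics/s6.png",cv2.resize(im[100:360,280:520,::-1],None,fx=2.2,fy=2.2,interpolation=cv2.INTER_CUBIC))
E
```

```text
t: 19.15
tool_pos: [0.6263, 0.1679, 0.301]
orientation: [0.619, 0.785, 0.001, -0.0]
wrist_force: [-1.2, -0.5, -2.6]
finger_gap: 0.298
grasp_force: 79.0
t: 19.35
tool_pos: [0.625, 0.1649, 0.3011]
orientation: [0.621, 0.784, -0.001, -0.0]
wrist_force: [0.1, 0.8, -1.0]
finger_gap: 0.294
grasp_force: 79.0
t: 19.45
tool_pos: [0.6251, 0.1649, 0.3014]
orientation: [0.621, 0.784, -0.0, 0.0]
wrist_force: [0.4, -0.7, -1.9]
finger_gap: 0.289
grasp_force: 79.0
q [ 0.19  0.3   1.51 -0.    1.34 -0.04] p [0.6251 0.1649 0.3014]
[[-0.229  0.973 -0.   ]
 [ 0.973  0.229 -0.   ]
 [-0.    -0.    -1.   ]]
delta tool [0.0002 0.0007 0.1824]
```

View pics/s6.png

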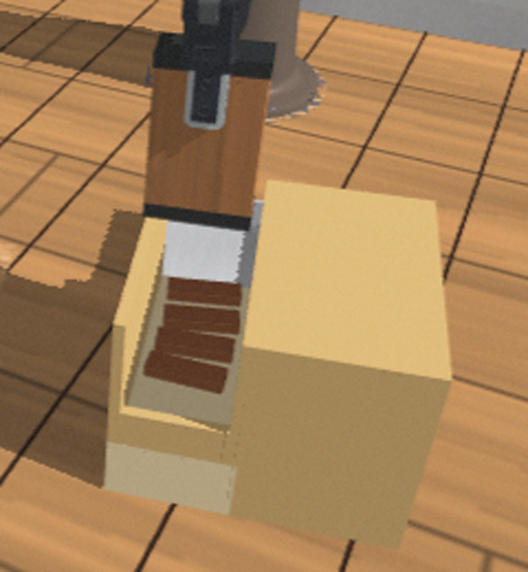

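The block hangs square above the back of the slot (crop 205,215), clear of the chips. I lower it, watching the force.

```bash
python3 -m creep '[[[0,0,0,0.02,0,0,0],[0,0,0,0.025,0,0,0],[0,0,0,0.02,0,0,0],[0,0,0,0.01,0,0,0],[0,0,0,0.005,0,0,0],[0,0,0,0.005,0,0,0],[0,0,0,0.005,0,0,0],[0,0,0,0,0,0,0]]]'; python3 -m creep '[[[0,0,0,0.01,0,0,0],[0,0,0,0.01,0,0,0],[0,0,0,0,0,0,0]]]'; python3 -m creep '[[[0,0,0,0.015,0,0,0],[0,0,0,0.015,0,0,0],[0,0,0,0.015,0,0,0],[0,0,0,0.01,0,0,0],[0,0,0,0.01,0,0,0],[0,0,0,0.003,0,0,0],[0,0,0,0,0,0,0]]]'
```

```text
t: 20.3
tool_pos: [0.6255, 0.1658, 0.2113]
orientation: [0.62, 0.784, 0.0, -0.0]
wrist_force: [0.2, -0.9, -1.6]
finger_gap: 0.295
grasp_force: 79.1
t: 20.6
tool_pos: [0.6238, 0.1656, 0.1888]
orientation: [0.62, 0.784, -0.002, -0.001]
wrist_force: [-0.3, 0.1, -2.1]
finger_gap: 0.291
grasp_force: 79.1
t: 21.3
tool_pos: [0.6251, 0.1658, 0.1225]
orientation: [0.62, 0.784, -0.0, -0.0]
wrist_force: [0.7, 0.1, -1.6]
finger_gap: 0.296
grasp_force: 79.1
```

No lateral force, so it has dropped in cleanly. Now to light floor contact.

```bash
python3 -m creep '[[[0,0,0,0.001,0,0,0],[0,0,0,0.001,0,0,0],[0,0,0,0,0,0,0]]]'; python3 -m creep '[[[0,0,0,0.001,0,0,0],[0,0,0,0,0,0,0]]]'; python3 -m creep '[[[0,0,0,0.001,0,0,0],[0,0,0,0,0,0,0]]]'
```

```text
t: 21.6
tool_pos: [0.6258, 0.1659, 0.1218]
orientation: [0.62, 0.784, 0.0, 0.0]
wrist_force: [-0.5, 0.5, -0.9]
finger_gap: 0.301
grasp_force: 79.1
t: 21.8
tool_pos: [0.6255, 0.1659, 0.1204]
orientation: [0.62, 0.784, 0.0, 0.0]
wrist_force: [-0.7, 0.4, -2.1]
finger_gap: 0.296
grasp_force: 79.1
t: 22.0
tool_pos: [0.6254, 0.1658, 0.1192]
orientation: [0.62, 0.784, -0.0, -0.0]
wrist_force: [-0.4, 0.2, -1.7]
finger_gap: 0.294
grasp_force: 79.1
```

```bash
python3 -m creep '[[[0,0,0,0.001,0,0,0],[0,0,0,0,0,0,0]]]'; python3 -m creep '[[[0,0,0,0.001,0,0,0],[0,0,0,0,0,0,0]]]'
```

```text
t: 22.2
tool_pos: [0.6255, 0.1659, 0.119]
orientation: [0.62, 0.784, -0.0, -0.0]
wrist_force: [-1.6, 0.3, 2.6]
finger_gap: 0.291
grasp_force: 79.8
t: 22.4
tool_pos: [0.6256, 0.166, 0.1189]
orientation: [0.62, 0.784, -0.0, -0.0]
wrist_force: [-3.9, 0.1, 6.9]
finger_gap: 0.291
grasp_force: 80.4
```

Floor found at TCP z ≈ 0.119. I ease off 1 mm and wipe towards the mouth.

```bash
python3 -m creep '[[[0,0,0,-0.001,0,0,0],[0,0,-0.005,0,0,0,0],[0,0,-0.01,0,0,0,0],[0,0,-0.01,0,0,0,0],[0,0,-0.01,0,0,0,0],[0,0,-0.01,0,0,0,0],[0,0,-0.01,0,0,0,0],[0,0,-0.01,0,0,0,0]]]'; python3 -m creep '[[[0,0,-0.01,0,0,0,0],[0,0,-0.01,0,0,0,0],[0,0,-0.01,0,0,0,0],[0,0,-0.01,0,0,0,0]]]'
python3 - <<'E'
from h import *
im=imaging.camera("scene"); a=im[100:360,280:520]; im=imaging.camera("side"); b=im[200:400,140:400]
a=cv2.resize(a,(400,433),interpolation=cv2.INTER_CUBIC); b=cv2.resize(b,(400,308),interpolation=cv2.INTER_CUBIC); b=cv2.copyMakeBorder(b,0,125,0,0,cv2.BORDER_CONSTANT)
cv2.imwrite("pics/s7.png",np.hstack([a,b])[:,:,::-1])
E
```

```text
t: 23.2
tool_pos: [0.5622, 0.1508, 0.1189]
orientation: [0.62, 0.784, 0.001, 0.001]
wrist_force: [2.7, 0.6, 5.1]
finger_gap: 0.294
grasp_force: 79.8
t: 23.6
tool_pos: [0.5234, 0.1416, 0.1189]
orientation: [0.62, 0.784, 0.001, 0.001]
wrist_force: [2.8, 2.0, 5.2]
finger_gap: 0.295
grasp_force: 80.0
```

View pics/s7.png

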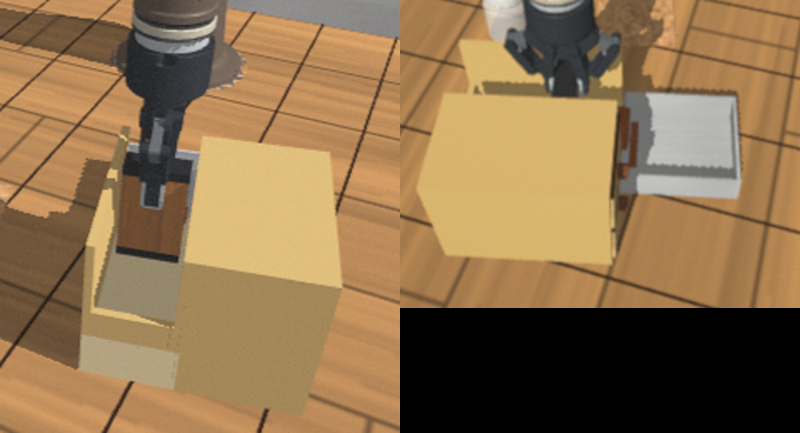

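The floor behind the block is clean and the first chip shows at the lip (crop 628,135). I carry on to just past the lip.

```bash
python3 -m creep '[[[0,0,-0.012,0,0,0,0],[0,0,-0.015,0,0,0,0],[0,0,-0.015,0,0,0,0],[0,0,-0.015,0,0,0,0],[0,0,-0.012,0,0,0,0],[0,0,0,0,0,0,0],[0,0,0,0,0,0,0]]]'
cat > chk.py <<'E'
import sys
from h import *
im=imaging.camera("side"); cv2.imwrite(sys.argv[1],cv2.resize(im[230:350,250:400,::-1],None,fx=4,fy=4,interpolation=cv2.INTER_CUBIC))
T=R.from_euler('z',.2325).as_matrix()
for c in("side","wrist"):
    if c=="wrist": imaging.camera(c)
    for d in spot_in(c,"chip0"): print(c,round(d["score"],2),(T.T@(np.array(d["xyz"])-[.3845,.109,0])).round(3))
E
python3 chk.py pics/s8.png; python3 d.py 0.458 0.127 0.119
```

```text
t: 24.4
tool_pos: [0.4546, 0.1253, 0.1188]
orientation: [0.62, 0.784, -0.001, -0.0]
wrist_force: [-0.2, -0.6, 9.4]
finger_gap: 0.292
grasp_force: 80.5
side 0.57 [0.046 0.012 0.034]
side 0.56 [0.066 0.027 0.033]
side 0.55 [0.033 0.013 0.02 ]
wrist 0.94 [0.032 0.009 0.013]
wrist 0.73 [0.046 0.018 0.032]
wrist 0.66 [0.121 0.054 0.161]
wrist 0.61 [0.056 0.035 0.014]
q [ 0.18  0.16  2.07 -0.    0.91 -0.06] p [0.4547 0.1253 0.1188]
[[-0.231  0.973 -0.002]
 [ 0.973  0.231 -0.001]
 [-0.    -0.002 -1.   ]]
delta tool [ 0.0008  0.0036 -0.0002]
```

View pics/s8.png

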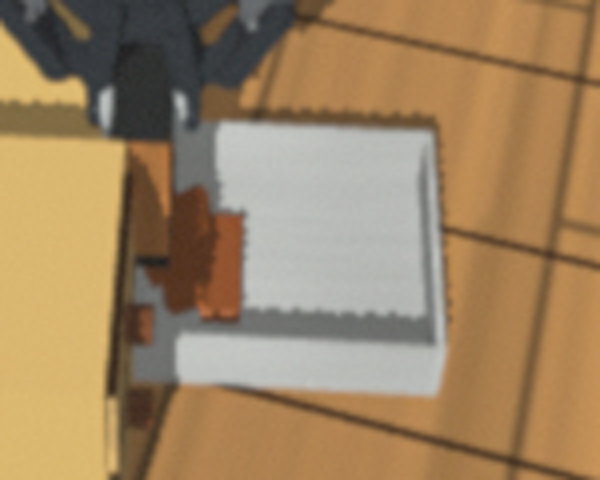

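The side crop shows chips piled in the tray just before the lip (222,265 and 190,250). The two spots at (145,325) and (140,405) look like drawer knobs, since the upper one also shows in the first side image. I lift the block and count the chips.

```bash
python3 -m creep '[[[0,0,0,-0.01,0,0,0],[0,0,0,-0.03,0,0,0],[0,0,0,-0.03,0,0,0],[0,0,0,-0.03,0,0,0],[0,0,0,-0.03,0,0,0],[0,0,0,-0.03,0,0,0],[0,0,0.03,0,0,0,0],[0,0,0.03,0,0,0,0],[0,0,0,0,0,0,0]]]'
cat > chips.py <<'E'
from h import *
T=R.from_euler('z',.2325).as_matrix()
for c in("scene","side","wrist"):
    imaging.camera(c); info=imaging.camera_info(c)
    for d in spot_in(c,"chip0"): 
        v=T.T@(np.array(d["xyz"])-[.3845,.109,0]); print(c,"spot",round(d["score"],2),v.round(3),proj(info,d["xyz"]).round(0).tolist())
    for d in masks_of(c,"chip0"):
        ys,xs=np.nonzero(d["region"]); r=cv2.minAreaRect(np.stack([xs,ys],1).astype(np.float32)); print(c,"mask",round(d["score"],2),len(xs),np.round(np.hstack([r[0],r[1],r[2]])))
E
python3 chips.py; python3 d.py 0.458 0.127 0.3
```

```text
t: 25.5
tool_pos: [0.5145, 0.1395, 0.2764]
orientation: [0.62, 0.784, -0.001, -0.001]
wrist_force: [-0.6, -0.8, -1.8]
finger_gap: 0.295
grasp_force: 79.5
scene spot 0.63 [0.047 0.008 0.034] [[377.0, 225.0]]
scene spot 0.46 [ 0.066 -0.     0.045] [[372.0, 226.0]]
scene spot 0.35 [-0.056 -0.001  0.005] [[377.0, 207.0]]
scene mask 0.62 2946 [138. 253.  54.  68.  90.]
scene mask 0.56 4 [364. 222.   1.   1.  90.]
scene mask 0.39 96 [372. 226.  30.   4.   7.]
side spot 0.62 [0.046 0.012 0.032] [[297.0, 293.0]]
side spot 0.56 [0.063 0.009 0.046] [[289.0, 287.0]]
side spot 0.48 [0.032 0.012 0.017] [[304.0, 297.0]]
side mask 0.76 239 [305. 297.   9.  27.   4.]
side mask 0.76 229 [297. 291.   9.  29.   6.]
side mask 0.51 218 [289. 286.   8.  29.   4.]
wrist spot 0.84 [0.049 0.001 0.033] [[203.0, 175.0]]
wrist spot 0.78 [0.03  0.007 0.017] [[188.0, 167.0]]
wrist spot 0.76 [ 0.065 -0.005  0.047] [[216.0, 183.0]]
wrist spot 0.64 [0.188 0.064 0.156] [[364.0, 114.0]]
wrist mask 0.82 858 [205. 173.  57.  16.  87.]
wrist mask 0.8 716 [192. 168.  54.  18.  90.]
wrist mask 0.66 644 [220. 181.  54.  12.  88.]
q [ 0.18  0.09  1.8  -0.    1.25 -0.05] p [0.5138 0.1394 0.2782]
[[-0.23   0.973 -0.001]
 [ 0.973  0.23  -0.   ]
 [ 0.    -0.001 -1.   ]]
delta tool [ 0.0008 -0.0572 -0.0217]
```

Three shingled chips are visible. The top one leans near the lip with its surface at z ≈ 46 mm, too close to the 45 mm limit, and the fourth seems to be underneath. I'll tamp the pile flat with the block's end, inside the tray just before the lip.

```bash
python3 -m creep '[[[0,0,-0.025,0,0,0,0],[0,0,-0.027,0,0,0,0],[0,0,-0.025,0.01,0,0,0],[0,0,0,0.03,0,0,0],[0,0,0,0.03,0,0,0],[0,0,0,0.03,0,0,0],[0,0,0,0.025,0,0,0],[0,0,0,0.015,0,0,0],[0,0,0,0.01,0,0,0],[0,0,0,0,0,0,0]]]'; python3 -m creep '[[[0,0,0,0.003,0,0,0],[0,0,0,0.003,0,0,0],[0,0,0,0,0,0,0]]]';  python3 -m creep '[[[0,0,0,0.002,0,0,0],[0,0,0,0.002,0,0,0],[0,0,0,0,0,0,0]]]'
```

```text
t: 26.95
tool_pos: [0.4384, 0.1216, 0.1272]
orientation: [0.62, 0.784, -0.001, -0.001]
wrist_force: [0.8, 0.1, -1.6]
finger_gap: 0.293
grasp_force: 79.4
t: 27.25
tool_pos: [0.44, 0.1219, 0.1227]
orientation: [0.62, 0.784, 0.0, 0.0]
wrist_force: [-0.7, -0.2, -0.2]
finger_gap: 0.298
grasp_force: 79.4
t: 27.55
tool_pos: [0.4394, 0.1218, 0.1181]
orientation: [0.62, 0.784, -0.0, -0.0]
wrist_force: [0.8, 0.5, -1.4]
finger_gap: 0.293
grasp_force: 79.4
```

```bash
python3 -m creep '[[[0,0,0,0.002,0,0,0],[0,0,0,0.002,0,0,0],[0,0,0,0,0,0,0]]]'; python3 -m creep '[[[0,0,0,0.002,0,0,0],[0,0,0,0.001,0,0,0],[0,0,0,0,0,0,0]]]'; python3 -m creep '[[[0,0,0,0.002,0,0,0],[0,0,0,0,0,0,0]]]'
```

```text
t: 27.85
tool_pos: [0.4399, 0.1219, 0.1151]
orientation: [0.62, 0.784, -0.0, 0.0]
wrist_force: [-1.3, 0.3, 4.8]
finger_gap: 0.29
grasp_force: 80.7
t: 28.15
tool_pos: [0.44, 0.1219, 0.1144]
orientation: [0.62, 0.784, -0.001, -0.0]
wrist_force: [-6.5, -2.2, 20.8]
finger_gap: 0.297
grasp_force: 82.9
t: 28.35
tool_pos: [0.4405, 0.122, 0.1107]
orientation: [0.62, 0.784, 0.001, 0.001]
wrist_force: [0.1, 0.2, -0.5]
finger_gap: 0.297
grasp_force: 79.5
```

The stack gave way. I sweep outwards a little, then look.

```bash
python3 -m creep '[[[0,0,-0.004,0,0,0,0],[0,0,-0.005,0,0,0,0],[0,0,-0.006,0,0,0,0],[0,0,-0.006,0,0,0,0],[0,0,0,0,0,0,0]]]';  python3 -m creep '[[[0,0,0,-0.02,0,0,0],[0,0,0,-0.04,0,0,0],[0,0,0,-0.04,0,0,0],[0,0,0,-0.04,0,0,0],[0,0,0.03,-0.03,0,0,0],[0,0,0.04,0,0,0,0],[0,0,0.03,0,0,0,0],[0,0,0,0,0,0,0]]]'; python3 chips.py
```

```text
t: 28.85
tool_pos: [0.4175, 0.1167, 0.1086]
orientation: [0.62, 0.784, -0.001, -0.001]
wrist_force: [-0.5, 0.9, -1.5]
finger_gap: 0.296
grasp_force: 79.5
t: 29.65
tool_pos: [0.52, 0.1406, 0.2795]
orientation: [0.62, 0.784, 0.001, 0.001]
wrist_force: [-0.5, -0.9, -2.3]
finger_gap: 0.299
grasp_force: 79.8
side spot 0.75 [0.029 0.012 0.017] [[306.0, 297.0]]
side spot 0.66 [0.053 0.014 0.034] [[294.0, 293.0]]
side spot 0.65 [0.064 0.009 0.038] [[288.0, 290.0]]
side spot 0.58 [0.047 0.01  0.02 ] [[297.0, 296.0]]
side mask 0.74 149 [300. 294.   7.  25.   4.]
side mask 0.72 230 [306. 296.  27.   9.  90.]
side mask 0.69 174 [289. 288.   6.  29.   4.]
side mask 0.68 147 [294. 291.   6.  29.   6.]
wrist spot 0.83 [ 0.065 -0.002  0.041] [[214.0, 179.0]]
wrist spot 0.81 [ 0.049 -0.001  0.036] [[201.0, 177.0]]
wrist spot 0.76 [0.043 0.004 0.024] [[197.0, 170.0]]
wrist spot 0.55 [0.029 0.009 0.016] [[185.0, 165.0]]
wrist mask 0.97 482 [205. 174.  55.  11.  87.]
wrist mask 0.95 858 [186. 168.  55.  18.  90.]
wrist mask 0.68 445 [197. 172.  55.   8.  87.]
wrist mask 0.57 629 [216. 180.  52.  12.  87.]
```

All four chips are now separately visible inside the tray (surfaces at z 16–41 mm, x ≤ 65 mm). Next the block goes to the mat.

```bash
python3 d.py 0.5065 -0.1115 0.08
```

```text
q [ 0.18  0.09  1.8  -0.    1.26 -0.05] p [0.5159 0.1399 0.2794]
[[-0.231  0.973  0.   ]
 [ 0.973  0.231 -0.   ]
 [-0.     0.    -1.   ]]
delta tool [-0.2425 -0.0671  0.1994]
```

```bash
python3 -m creep '[[[0,-0.022,-0.006,0,0,0,0],[0,-0.03,-0.008,0,0,0,0],[0,-0.035,-0.01,0,0,0,0],[0,-0.035,-0.01,0,0,0,0],[0,-0.035,-0.01,0,0,0,0],[0,-0.035,-0.01,0,0,0,0],[0,-0.03,-0.008,0.02,0,0,0],[0,-0.0205,-0.005,0.03,0,0,0],[0,0,0,0.04,0,0,0],[0,0,0,0.04,0,0,0],[0,0,0,0.03,0,0,0],[0,0,0,0.025,0,0,0],[0,0,0,0.014,0,0,0],[0,0,0,0,0,0,0]]]';python3 -m creep '[[[0,0,0,0.002,0,0,0],[0,0,0,0.002,0,0,0],[0,0,0,0.001,0,0,0],[0,0,0,0,0,0,0]]]'; python3 -m creep '[[[0,0,0,0.001,0,0,0],[0,0,0,0,0,0,0]]]'
```

```text
t: 31.5
tool_pos: [0.5053, -0.1108, 0.0785]
orientation: [0.62, 0.784, -0.001, -0.002]
wrist_force: [-0.5, 0.8, -1.1]
finger_gap: 0.294
grasp_force: 79.8
t: 31.9
tool_pos: [0.5078, -0.1115, 0.0762]
orientation: [0.62, 0.784, 0.0, 0.001]
wrist_force: [0.4, -0.4, -0.7]
finger_gap: 0.295
grasp_force: 79.8
t: 32.1
tool_pos: [0.5073, -0.1114, 0.0745]
orientation: [0.62, 0.784, 0.0, 0.0]
wrist_force: [0.1, 0.1, -1.4]
finger_gap: 0.293
grasp_force: 79.8
```

```bash
python3 -m creep '[[[0,0,0,0.001,0,0,0],[0,0,0,0,0,0,0]]]'; python3 -m creep '[[[0,0,0,0.001,0,0,0],[0,0,0,0,0,0,0]]]'
```

```text
t: 32.3
tool_pos: [0.507, -0.1114, 0.0732]
orientation: [0.62, 0.784, -0.0, -0.0]
wrist_force: [-0.7, -1.1, -2.4]
finger_gap: 0.297
grasp_force: 79.8
t: 32.5
tool_pos: [0.5072, -0.1114, 0.0729]
orientation: [0.62, 0.784, -0.0, -0.0]
wrist_force: [-1.7, 1.0, 3.9]
finger_gap: 0.297
grasp_force: 80.5
```

Contact with the mat. I release gently, let it settle, then withdraw straight up.

```bash
python3 -m creep '[[[0.4,0,0,0,0,0,0],[0.5,0,0,0,0,0,0],[0.8,0,0,0,0,0,0],[1,0,0,0,0,0,0],[1,0,0,0,0,0,0],[1,0,0,0,0,0,0],[1,0,0,-0.01,0,0,0],[1,0,0,-0.03,0,0,0],[1,0,0,-0.04,0,0,0],[1,0,0,-0.04,0,0,0],[1,0,0,-0.04,0,0,0],[1,-0.04,0,-0.03,0,0,0],[1,-0.04,0,0,0,0,0],[1,0,0,0,0,0,0]]]'
python3 - <<'E'
from h import *
SHAPES["scraper"]=[box(-.013,.013,-.032,.032,.004,.114)]
for c in("scene","side","wrist"):
    info=imaging.camera_info(c); im=imaging.camera(c); m=best_mask(c,"scraper")
    if m is not None: print(c,m.sum(),fit("scraper",[(info,m)],np.array([.507,-.111,.23])))
for l in("bowl","jar","spoon","chip0"):
  for c in("scene","side"):
    print(c,l,[np.round(d["xyz"],3).tolist() for d in spot_in(c,l)][:4])
E
```

```text
t: 33.9
tool_pos: [0.5276, -0.1937, 0.2654]
orientation: [0.622, 0.783, -0.0, 0.004]
wrist_force: [-0.3, 1.3, -0.8]
finger_gap: 0.998
grasp_force: 0.0
scene 1885.0 (array([ 0.5046763 , -0.11182941,  0.21062211]), np.float64(0.048569199563114375))
side 637.0 (array([ 0.5050678 , -0.1107052 ,  0.25946888]), np.float64(0.1073352417890233))
wrist 3256.0 (array([ 0.5078604 , -0.1108612 ,  0.23413013]), np.float64(0.03750782868429928))
scene bowl [[0.706, -0.232, 0.038], [0.62, 0.232, 0.112]]
side bowl [[0.724, -0.235, 0.039]]
scene jar [[0.706, -0.017, 0.066]]
side jar [[0.675, -0.01, 0.069]]
scene spoon [[0.304, -0.268, 0.01]]
side spoon [[0.286, -0.286, 0.013], [0.5, -0.098, -0.004]]
scene chip0 [[0.435, 0.126, 0.038], [0.443, 0.119, 0.036], [0.618, 0.233, 0.114]]
side chip0 [[0.425, 0.129, 0.021], [0.432, 0.135, 0.038], [0.444, 0.133, 0.043], [0.409, 0.128, 0.017]]
```

```bash
python3 -m creep '[[[1,0,0,0,0,0,0],[1,0,0,0,0,0,0]]]'; python3 -c "
from plant import manip
print(manip.close_job())"
```

```text
t: 34.8
tool_pos: [0.5256, -0.1892, 0.2623]
orientation: [0.62, 0.784, 0.0, -0.0]
wrist_force: [1.1, 0.5, -0.5]
finger_gap: 1.001
grasp_force: 0.0
the job is handed in; nothing more can be done
None
```

I handed the job in at 34.8 s; by my last camera measurements all four chips lie in the tray, the block stands upright within a few millimetres of the mat's centre, and the bowl, jar and spoon have not moved, but no verdict came back.

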